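File the slide mailers under the dust hood

TASK

First move every reagent jar standing on the slide file's dust hood onto the narrow raised ledge, upright; then lift the hood off and set it down, right way up, on the empty blue pad. Put all the slide mailers from the drying stand on edge into free slots of the file, one per slot and right down to the slot floor, leaving the mailer that is already filed in its slot, and only then put the hood back over the file so that it stands flat on the bench. Let go of everything, and do not disturb the other things on the bench.

Things in the scene. Friction and masses are not known exactly. Their poses are not given: they have to be found in the camera images.
- file: Slide file: fixed grey slotted block, 211 (x) x 108 (y) x 26 mm high, origin at the centre of its underside. Five slots along its y axis, open upwards, centred at x = -84, -42, 0, 42, 84 mm, each 22 mm wide (x), 96 mm long (y), floor 4 mm above the bench. Starts under the dust hood. File and drying stand may swap sides.
- stand: Drying stand: fixed pale wooden stand 190 (x) x 110 (y) mm, 16 mm high, origin at the centre of its underside. Four slots along its y axis, 20 mm wide, floor 4 mm above the bench, centred at x = -69, -23, +23, +69 mm; two to four of them hold a mailer at the start.
- hood: Dust hood, clear plastic, grey edges, loose, about 280 g: upside-down box, outside 237 (x) x 134 (y) mm, inside 231 x 128 x 64 mm high, top face 67 mm above the rim. Origin at the centre of the rim level, z up. Grey fin handle in mid-top: 70 mm long (x), 14 mm thick (y), 67 to 95 mm above the origin. Starts on the bench over the file, axes about parallel to the file's.
- pad: Thin blue fabric-covered pad fixed on the bench between file and stand, 270 (x) x 170 (y) x 2 mm, kept empty: the place to set the hood down meanwhile. Origin at the centre of its underside.
- ledge: Narrow raised aluminium ledge, fixed, towards the back of the bench: flat top 60 mm deep (x) and 170 mm long (y), 70 mm above the bench, on two end panels. Origin on the bench below its centre.
- filed0: A slide mailer that stands in one of the file's five slots from the start, same shape as the others; it stays there. One of filed0 to filed2 is present, in a slot that varies; the others are absent.
- filed1: A slide mailer that stands in one of the file's five slots from the start, same shape as the others; it stays there. One of filed0 to filed2 is present, in a slot that varies; the others are absent.
- filed2: A slide mailer that stands in one of the file's five slots from the start, same shape as the others; it stays there. One of filed0 to filed2 is present, in a slot that varies; the others are absent.
- mailer0: Slide mailer: flat white plastic case, 14 mm thick (x), 84 mm long (y), 50 mm high (z), about 45 g, loose, standing on its long narrow edge in a slot of the drying stand. Origin at the centre of its underside. May be absent.
- mailer1: Slide mailer: flat white plastic case, 14 mm thick (x), 84 mm long (y), 50 mm high (z), about 45 g, loose, standing on its long narrow edge in a slot of the drying stand. Origin at the centre of its underside. May be absent.
- mailer2: Slide mailer: flat white plastic case, 14 mm thick (x), 84 mm long (y), 50 mm high (z), about 45 g, loose, standing on its long narrow edge in a slot of the drying stand. Origin at the centre of its underside. May be absent.
- mailer3: Slide mailer: flat white plastic case, 14 mm thick (x), 84 mm long (y), 50 mm high (z), about 45 g, loose, standing on its long narrow edge in a slot of the drying stand. Origin at the centre of its underside. May be absent.
- jar0: Squat amber reagent jar with a black cap, loose, 48 mm in diameter (cap 46 mm), 48 mm high, about 90 g, origin at the centre of its underside. At the start it stands on the hood's top, to one side of the handle along the hood's x axis. May be absent.
- jar1: Squat amber reagent jar with a black cap, loose, 48 mm in diameter (cap 46 mm), 48 mm high, about 90 g, origin at the centre of its underside. At the start it stands on the hood's top, to one side of the handle along the hood's x axis. May be absent.
- pen: Red ballpoint pen, 135 mm, 10 mm thick, lying; a bystander on the bench, not to be disturbed.
- vial: Small vial with black cap, 24 mm in diameter, 45 mm high, standing; a bystander on the bench, not to be disturbed.
- dish: Shallow glass dish, 84 mm across, 16 mm high; a bystander on the bench, not to be disturbed.
- tape: Roll of paper tape, 60 mm across, 18 mm high, lying flat; a bystander on the bench, not to be disturbed.
- magnifier: Magnifying glass lying flat, lens 72 mm across, 147 mm long; a bystander on the bench, not to be disturbed.
- wash: White wash bottle, 60 mm in diameter, 120 mm high, standing; a bystander on the bench, not to be disturbed.
Things that resemble listed ones, but are neither listed nor needed, are in the scene too. Leave any turquoise look-alike of the jar1 alone.

How it is judged:
By the outcome, as a careful person would: the job done as asked, in the order asked, and still so for the second after the job is handed in, with the robot touching nothing.
Of jar0, jar1 only 1 to 2 are there at a start; the rules pass over those that are not, and their reading is None.
Of mailer0, mailer1, mailer2, mailer3 only 2 to 4 are there at a start; the rules pass over those that are not, and their reading is None.
Of filed0, filed1, filed2 only 1 to 1 are there at a start; the rules pass over those that are not, and their reading is None.
At some moment in a run one of hood may be knocked a few centimetres aside while the robot is not near it.
Once in a run the grip may slacken for a moment while it holds something.
It also fails if it takes over 210 s, if anything falls off the work surface, if the arm or the gripper's body presses on something with over 40 N, if the wrist force passes 120 N, or if a joint passes its speed limit or range.

ROBOT

A 6-joint arm with a two-finger parallel gripper is mounted at the origin on the work surface. World frame = base frame: x ahead of the robot, y to its left, z up, the work surface at z = 0. Lengths are in mm, angles in rad, forces in N, time in s.
With the tool pointing down it reaches from about 325 to 900 mm from the base axis. Payload 6.1 kg.
Tool frame: the origin (TCP) lies between the finger pads; the fingertips stand 22 mm ahead of it and the grasp point (between the pads) lies 3 mm ahead of it; z points along the fingers, y is the line along which they close (so a half turn about z gives the same grasp; the last joint's range is limited). The gripper opens to 87 mm and grips with 3 to 60 N. Pads are 19 mm wide; open, the fingers measure 117 mm over their backs; the gripper's body (75 mm by 190 mm) begins 51 mm behind the grasp point.
Start: joints at [1.112, 0.22, 1.526, -0, 1.395, -0.126], TCP at [204.18, 590.7, 244.538] pointing down, gripper open.
Joint ranges: [-2.98, 2.98], [-0.91, 2.08], [0.09, 2.57], [-1.24, 4.39], [0.2, 2.65], [-2.68, 2.68]. Speed limits (rad/s): [2.57, 2.57, 3.01, 3.14, 3.14, 3.14].

INTERFACE

Orientations are given as [roll, pitch, yaw] about the fixed x, y, z axes, in that order (R = Rz(yaw) Ry(pitch) Rx(roll)).
In Python, from cell import r gives the robot as it stands. The module is installed in compiled form; this text tells all that it offers.
- The arm moves only by the tool step_arm, never from a script. Its argument "motion" is text: rows parted by semicolons, each of 5 numbers parted by spaces: the finger opening in mm, from 0 to 87, then the shift along the tool's x, y, z as a fraction of full scale, then the turn about the tool's z as a fraction of full scale. A call has 1 to 20 rows; each row is the pose to reach, as a shift and turn from the pose commanded when the call began, along the tool's axes at that moment; what a row does not reach only later rows make up. Full scale, the value 1, is 0.15 m for a shift and 60 degrees for a turn. A row lasts 1/8 s, in which the tool goes at most 62.5 mm and 10.7 degrees, less where a joint would pass 70% of its speed; a pose out of reach is approached as far as the arm can. A call with a number of a shift or a turn outside -1 to 1 is refused whole. A call with a gripper value outside its range is refused whole. The fingers move at their own pace and stop on an object; "newtons" is the grip in N (left out, the last holds). Time passes only in rows, so rows that repeat a pose let the fingers close. It gives the time, the measured TCP pose, the force, the opening and the grip force at its end, in the units of the state.
- r.observe(): the state, without advancing time (a new reading comes with each control period).
- r.grab_frame(name): name is "side" or "top" or "wrist"; returns (picture, depth): 480x640x3 uint8, blue, green, red; 480x640 float32, mm along the optical axis (not along the pixel's ray), 0 where there is no reading.
- r.camera_params(name): a dict with "fx", "fy", "cx", "cy" (pixels), "camera_from_world" (4x4, takes a point from world to camera coordinates); the wrist camera has in their place "tool_from_camera" (4x4, takes a point from camera to tool coordinates, whose origin is the TCP and whose axes are the flange's). Camera axes: x right, y up, looking along -z (the intrinsics and any distortion apply to the point x, -y, -z); pixel columns grow to the right and rows downward; lengths in mm; the calibration is good to about 2 mm. A picture is of the moment at which its call begins: read the wrist's pose just before it. camera_params takes no time and is no camera call.
- r.finish_job(): hands the job in; it is judged then, once.
The state is a dict: "time_s": time; "qpos": joint angles; "joint_velocities": joint speeds; "effort": joint torques, N m; "tcp_pos": TCP position; "orientation": TCP orientation; "force": force on the tool from outside, world axes, zero at the start; "moment": the same for the moment, N m; "finger_gap": finger opening in mm; "grip_force": force on a finger pad.
Only numpy, scipy, OpenCV 4.12 (cv2) and the standard library are available. Lean on these libraries where they do the work, as an engineer would, in place of code of your own. Each camera call takes 0.05 s, during which the arm holds its last target. There are 200 camera calls.

## Working session

There is one attempt and no reset: what is moved stays moved. The work goes in short steps, Python scripts to look and compute and a tool call to move; the robot and the scene stay as the last step left them, time stands still between calls to the robot, and variables do not carry over. Pictures are saved under pics/ and viewed, at most 14 in all, crops included, and the job is handed in when it is done.

Besides the shell and the picture viewer there is one more tool, called after "Emit:" as name(argument=value, ...) on one line, values as JSON. step_arm: Moves the arm, as the interface text tells. Its arguments: {"type":"object","properties":{"motion":{"type":"string"},"newtons":{"type":"number"}},"required":["motion"]}

```bash
mkdir -p pics; cat > h.py <<'E'
from cell import r
import numpy as np, cv2
def cloud(name):
    im,d=r.grab_frame(name); p=r.camera_params(name)
    v,u=np.mgrid[0:480,0:640]
    c=np.stack([(u-p['cx'])/p['fx']*d,-(v-p['cy'])/p['fy']*d,-d],-1)
    T=np.linalg.inv(np.array(p['camera_from_world']))
    w=c@T[:3,:3].T+T[:3,3]; w[d<=0]=np.nan
    return im,d,w
def ray(name,u,v,z):
    p=r.camera_params(name);T=np.linalg.inv(np.array(p['camera_from_world']))
    dv=T[:3,:3]@np.array([(u-p['cx'])/p['fx'],-(v-p['cy'])/p['fy'],-1]);o=T[:3,3]
    return o+dv*(z-o[2])/dv[2]
E
python3 - <<'E'
from h import *
print(r.observe())
for n in('top','side'):
    im,d,w=cloud(n);cv2.imwrite(f'pics/{n}0.png',im);np.savez(f'{n}0.npz',im=im,d=d,w=w)
    print(n,{k:np.round(v,3) for k,v in r.camera_params(n).items()})
print(r.camera_params('wrist'))
E
```

```text
{'time_s': 0.0, 'qpos': array([ 1.11192284e+00,  2.21223491e-01,  1.52759073e+00,  2.89776160e-05,
        1.39469013e+00, -1.26090894e-01]), 'joint_velocities': array([ 1.63680458e-03, -3.84804721e-05,  2.12777333e-03, -2.13748572e-03,
        2.70450852e-03, -5.68416180e-04]), 'effort': array([-1.14131617e-03, -4.94611180e+01, -3.87377858e+01,  6.98357401e-02,
        5.70590061e-02, -1.75064029e-04]), 'tcp_pos': array([203.90863901, 590.20361716, 243.44962894]), 'orientation': array([-3.13969972e+00, -2.68702902e-04,  2.80880470e+00]), 'force': array([ 0.02342415, -0.07900495,  0.33089908]), 'moment': array([ 0.03705359,  0.00226958, -0.00177413]), 'grip_force': 0.0, 'finger_gap': 86.77419189042665}
top {'fx': np.float64(593.744), 'fy': np.float64(593.744), 'cx': np.float64(317.35), 'cy': np.float64(239.728), 'camera_from_world': array([[ 5.700000e-02, -9.980000e-01,  5.000000e-03, -3.092100e+01],
       [ 9.740000e-01,  5.600000e-02,  2.210000e-01, -5.850180e+02],
       [-2.210000e-01, -8.000000e-03,  9.750000e-01, -1.652026e+03],
       [ 0.000000e+00,  0.000000e+00,  0.000000e
[... 198 characters left out ...]
.000000e-03, -5.429430e+02],
       [ 1.930000e-01,  4.950000e-01,  8.470000e-01, -1.716610e+02],
       [-3.200000e-01, -7.840000e-01,  5.310000e-01, -1.546569e+03],
       [ 0.000000e+00,  0.000000e+00,  0.000000e+00,  1.000000e+00]])}
{'fx': 386.8792836096337, 'fy': 386.8792836096337, 'cx': 321.5424549416516, 'cy': 246.4435471559044, 'tool_from_camera': array([[-3.64206106e-04,  9.69269472e-01,  2.46001136e-01,
         6.70402177e+01],
       [ 9.99999808e-01,  2.29611167e-04,  5.75814174e-04,
         1.41147188e-01],
       [ 5.01634492e-04,  2.46001298e-01, -9.69269369e-01,
        -1.40328485e+02],
       [ 0.00000000e+00,  0.00000000e+00,  0.00000000e+00,
         1.00000000e+00]])}
```

View pics/top0.png

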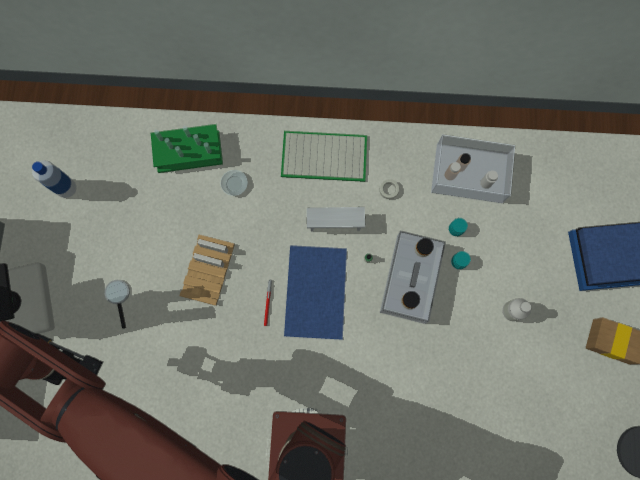

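View pics/side0.png

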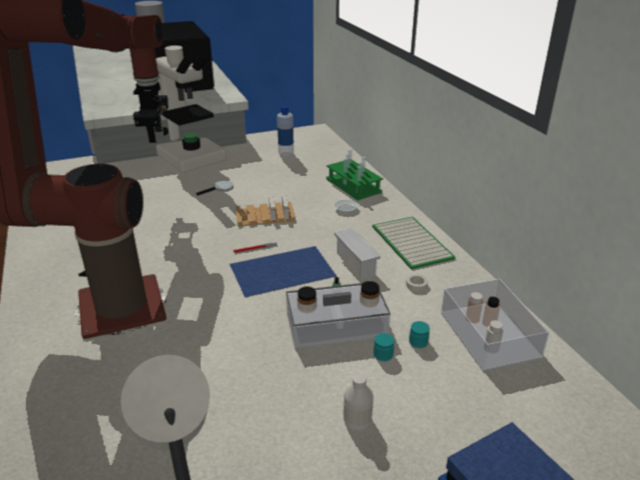

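The top view shows amber jars with black caps on the hood at (425,246) and (411,300), and the hood handle at (415,275). The turquoise look-alikes at (458,227) and (460,260) stand on the bench and aren't wanted. The stand is at (208,270), the pad at (316,292) and the ledge at (336,218). Next I'll enlarge the hood and stand to confirm, then measure.

```bash
python3 - <<'E'
from h import *
z=np.load('top0.npz');im=z['im'];w=z['w'];s=np.load('side0.npz')['im']
a=cv2.resize(im[215:335,360:480],(400,400),interpolation=cv2.INTER_CUBIC)
b=cv2.resize(im[225:315,165:255],(400,400),interpolation=cv2.INTER_CUBIC)
cv2.imwrite('pics/crop0.png',np.hstack([a,b]))
hsv=cv2.cvtColor(im,cv2.COLOR_BGR2HSV)
def rect(m,zz,name):
    m=m.astype(np.uint8);n,l,st,c=cv2.connectedComponentsWithStats(m)
    for i in range(1,n):
        if st[i,4]<40: continue
        ys,xs=np.where(l==i)
        P=np.array([ray('top',x,y,zz)[:2] for x,y in zip(xs,ys)],np.float32)
        print(name,np.round(c[i]),st[i,4],[np.round(q,1) for q in cv2.minAreaRect(P)],np.nanmedian(w[...,2][l==i]).round(1))
def box(m,x0,y0,x1,y1):
    k=np.zeros(m.shape,bool);k[y0:y1,x0:x1]=1;return m&k
H,S,V=[hsv[...,i] for i in range(3)]
rect(box((H>100)&(H<125)&(S>90),270,230,360,350),2,'pad')
rect(box(w[...,2]>60,295,195,375,235),70,'ledge')
rect(box((w[...,2]>62)&(w[...,2]<72),375,220,450,330),67,'hoodtop')
rect(box(w[...,2]>80,375,220,450,330),95,'hood>80')
rect(box((V<50),375,220,450,330),115,'dark')
rect(box((H>8)&(H<28)&(S>70),170,225,245,315),16,'stand')
rect(box(w[...,2]>25,170,225,245,315),54,'mailers')
rect(box((H>80)&(H<100)&(S>120),440,200,480,280),48,'turq')
E
```

```text
Traceback (most recent call last):
  File "h.py", line 11, in ray
    p=r.camera_params(name);T=np.linalg.inv(np.array(p['camera_from_world']))
ValueError: time passes only in moves, steps and waits
```

View pics/crop0.png

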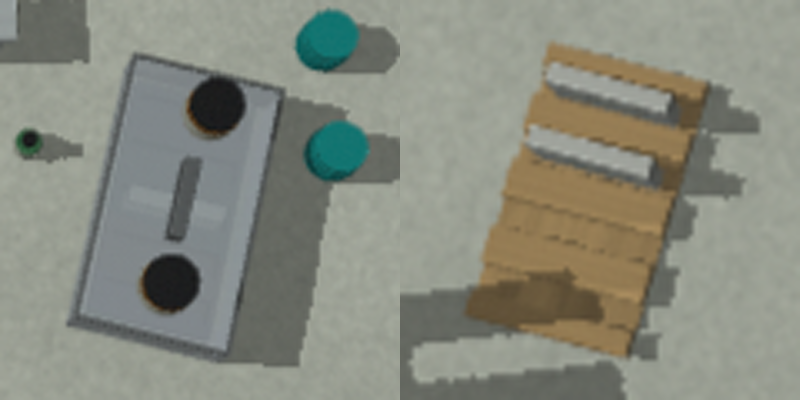

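The crop confirms two amber jars with black caps on the hood, with the turquoise ones off it on the bench. The stand holds two mailers, at crop positions (610,92) and (590,155), and its other slots are empty.

```bash
python3 - <<'E'
s=open('h.py').read()
s=s.replace("def ray(name,u,v,z):\n    p=r.camera_params(name);","_c={}\ndef ray(name,u,v,z):\n    if name not in _c:_c[name]=r.camera_params(name)\n    p=_c[name];")
s+='''
def rects(m,zz,name,w=None,cam='top',mn=40):
    n,l,st,c=cv2.connectedComponentsWithStats(m.astype(np.uint8))
    for i in range(1,n):
        if st[i,4]<mn: continue
        ys,xs=np.where(l==i)
        P=np.array([ray(cam,x,y,zz)[:2] for x,y in zip(xs,ys)],np.float32)
        print(name,np.round(c[i]),st[i,4],[np.round(q,1) for q in cv2.minAreaRect(P)],'mean',P.mean(0).round(1),'z',None if w is None else np.round(np.nanpercentile(w[...,2][l==i],[10,50,90]),1))
def box(m,x0,y0,x1,y1):
    k=np.zeros(m.shape,bool);k[y0:y1,x0:x1]=1;return m&k
'''
open('h.py','w').write(s)
E
cat > m.py <<'E'
from h import *
z=np.load('top0.npz');im=z['im'];w=z['w']
H,S,V=cv2.split(cv2.cvtColor(im,cv2.COLOR_BGR2HSV))
rects(box((H>100)&(H<125)&(S>90),270,230,360,350),2,'pad',w)
rects(box(w[...,2]>60,295,195,375,235),70,'ledge',w)
rects(box((w[...,2]>60)&(w[...,2]<76),375,220,450,330),67,'hoodtop',w)
rects(box((w[...,2]>80),375,220,450,330),95,'hood>80',w)
rects(box((V<45),375,220,450,330),115,'dark',w)
rects(box((H>8)&(H<28)&(S>70),170,225,245,315),16,'stand',w)
rects(box(w[...,2]>30,170,225,245,315),54,'mailers',w)
rects(box((H>80)&(H<100)&(S>120),440,200,480,280),48,'turq',w)
E
python3 m.py
```

```text
pad [315. 292.] 5101 [array([4.438e+02, 3.000e-01]), array([267.2, 166.6]), np.float64(0.0)] mean [4.418e+02 3.000e-01] z [-2.4  3.   8.5]
ledge [335. 217.] 1191 [array([655.7, -46.7]), array([ 60.2, 166.6]), np.float64(3.3)] mean [655.7 -46.2] z [65.6 70.7 76. ]
hoodtop [413. 276.] 3070 [array([ 498.3, -278. ]), array([136.2, 240.1]), np.float64(79.1)] mean [ 494.9 -276.4] z [63.5 68.4 73.1]
hood>80 [424. 247.] 268 [array([ 576.1, -300.8]), array([47.4, 56.2]), np.float64(58.4)] mean [ 576.1 -301.3] z [ 96.3 114.  120. ]
hood>80 [415. 274.] 138 [array([ 497.1, -276.6]), array([15.4, 71.6]), np.float64(78.9)] mean [ 496.9 -276.6] z [ 90.1  95.6 100.4]
hood>80 [410. 300.] 271 [array([ 423.9, -264.6]), array([47.4, 50.7]), np.float64(3.3)] mean [ 423.6 -265.3] z [ 99.9 115.  120.6]
dark [425. 246.] 188 [array([ 573.4, -299.5]), array([39.3, 43.2]), np.float64(47.6)] mean [ 573.6 -299.5] z [109.4 116.  120.2]
dark [411. 299.] 199 [array([ 421.4, -263. ]), array([41.3, 41.6]), np.float64(3.3)] mean [ 421.7 -263.7] z [110.6 115.9 121.1]
stand [206. 274.] 1958 [array([489.7, 322.5]), array([112.7, 189.9]), np.float64(78.8)] mean [476.9 323.2] z [ 2.7 13.9 21. ]
mailers [212. 245.] 175 [array([555.2, 307.3]), array([87.3, 18. ]), np.float64(77.9)] mean [555.5 307.5] z [42.9 52.7 59.4]
mailers [208. 259.] 176 [array([512.7, 315.5]), array([87.8, 17.1]), np.float64(77.9)] mean [512.8 315.3] z [42.  53.7 59.6]
turq [458. 227.] 245 [array([ 652.7, -407.3]), array([43.2, 56.6]), np.float64(47.5)] mean [ 652.4 -407.1] z [22.8 47.1 54.3]
turq [460. 260.] 251 [array([ 553.5, -414.3]), array([44.4, 55.4]), np.float64(47.1)] mean [ 553.8 -415.5] z [25.9 48.2 53.4]
```

Every size matches: hood centre (497,-277), yaw -11°, jars at (422,-264) and (574,-300), and the ledge at (656,-46). I'll travel to above the near jar.

Emit:
step_arm(motion="80 -0.33 -0.33 0 0;80 -0.66 -0.66 0 0;80 -1 -1 0 0;80 -1 -1 0 0", newtons=15)

```text
time_s: 0.6
tcp_pos: [297.7, 397.2, 244.1]
orientation: [-3.14, 0.0, 2.806]
force: [0.1, 0.2, -0.7]
finger_gap: 80.3
grip_force: 0.0
```

Emit:
step_arm(motion="80 -0.33 -0.33 0 0;80 -0.66 -0.66 0 0;80 -1 -1 0 0;80 -1 -1 0 0")

```text
time_s: 1.1
tcp_pos: [390.5, 206.4, 244.3]
orientation: [-3.141, 0.0, 2.806]
force: [-0.5, -0.2, -0.2]
finger_gap: 80.0
grip_force: 0.0
```

Emit:
step_arm(motion="80 -0.2 -0.33 0 0;80 -0.4 -0.66 0 0;80 -0.63 -1 0 0;80 -0.63 -1 0 0")

```text
time_s: 1.6
tcp_pos: [430.5, 32.7, 244.3]
orientation: [-3.141, 0.0, 2.802]
force: [0.4, 1.1, -0.1]
finger_gap: 80.0
grip_force: 0.0
```

Emit:
step_arm(motion="80 -0.1 -0.33 0 0;80 -0.2 -0.66 0 0;80 -0.3 -1 0 0;80 -0.3 -1 0 0")

```text
time_s: 2.1
tcp_pos: [423.2, -121.7, 244.3]
orientation: [-3.141, -0.001, 2.805]
force: [0.1, 0.6, 0.6]
finger_gap: 79.9
grip_force: 0.0
```

Emit:
step_arm(motion="80 -0.1 -0.33 0 0;80 -0.2 -0.66 0 0;80 -0.3 -0.91 0 -0.14;80 -0.3 -0.91 0 -0.14;80 -0.3 -0.91 0 -0.14")

```text
time_s: 2.72
tcp_pos: [421.8, -261.8, 244.0]
orientation: [3.14, -0.001, 2.955]
force: [0.1, 1.0, 0.5]
finger_gap: 79.8
grip_force: 0.0
```

```bash
cat >> h.py <<'E'
def go(x,y,z,yawdeg):
    o=r.observe();p=o['tcp_pos'];yaw=o['orientation'][2]
    d=np.array([x,y,z])-p;c,s=np.cos(yaw),np.sin(yaw)
    dy=(np.degrees(yaw)-yawdeg+180)%360-180
    print('at',p.round(1),'rpy',np.degrees(o['orientation']).round(1),'t',round(o['time_s'],1),'gap',round(o['finger_gap'],1),'F',o['force'].round(1))
    print('go',np.round([(c*d[0]+s*d[1])/150,(s*d[0]-c*d[1])/150,-d[2]/150,dy/60],3))
E
python3 - <<'E'
from h import *
go(423,-264.5,102,168.9)
o=r.observe();R=cv2.Rodrigues  # wrist
im,d=r.grab_frame('wrist');cv2.imwrite('pics/w1.png',im)
p=r.camera_params('wrist')
np.savez('w1.npz',im=im,d=d)
from scipy.spatial.transform import Rotation as Ro
v,u=np.mgrid[0:480,0:640]
c=np.stack([(u-p['cx'])/p['fx']*d,-(v-p['cy'])/p['fy']*d,-d],-1)
T=p['tool_from_camera'];t=c@T[:3,:3].T+T[:3,3]
w=t@Ro.from_euler('xyz',o['orientation']).as_matrix().T+o['tcp_pos']
m=(w[...,2]>108)&(w[...,2]<122)&(d>0)
n,l,st,ce=cv2.connectedComponentsWithStats(m.astype(np.uint8))
for i in range(1,n):
    if st[i,4]>300: print(ce[i].round(),st[i,4],w[l==i].mean(0).round(1),(w[l==i].min(0)+w[l==i].max(0))/2)
E
```

```text
at [ 421.8 -261.8  244. ] rpy [ 1.799e+02 -1.000e-01  1.693e+02] t 2.7 gap 79.8 F [0.1 1.  0.5]
go [-0.011 -0.016  0.947  0.007]
[320. 248.] 3082 [ 424.2 -262.9  115.1] [ 424.99655462 -263.00049874  112.58532727]
```

Emit:
step_arm(motion="80 -0.013 -0.01 0.25 0.01;80 -0.013 -0.01 0.5 0.01;80 -0.013 -0.01 0.75 0.01;80 -0.013 -0.01 0.88 0.01;80 -0.013 -0.01 0.947 0.01;80 -0.013 -0.01 0.947 0.01;40 -0.013 -0.01 0.947 0.01;40 -0.013 -0.01 0.947 0.01;40 -0.013 -0.01 0.947 0.01;40 -0.013 -0.01 0.947 0.01;40 -0.013 -0.01 0.947 0.01", newtons=20)

```text
time_s: 4.15
tcp_pos: [423.2, -265.6, 102.8]
orientation: [3.142, 0.0, 2.945]
force: [-0.5, 1.2, 2.9]
finger_gap: 47.6
grip_force: 20.0
```

Emit:
step_arm(motion="40 0 0 -0.15 0;40 0 0 -0.35 0;40 0 0 -0.6 0;40 0 0 -0.6 0")

```text
time_s: 4.65
tcp_pos: [424.8, -267.0, 195.8]
orientation: [-3.138, 0.006, 2.945]
force: [-0.4, 0.2, -1.0]
finger_gap: 47.6
grip_force: 20.0
```

```bash
python3 - <<'E'
from h import *
go(656,-4,106,170)
E
```

```text
at [ 424.8 -267.   195.8] rpy [-179.8    0.3  168.7] t 4.7 gap 47.6 F [-0.4  0.2 -1. ]
go [-1.169  2.021  0.598 -0.021]
```

Emit:
step_arm(motion="40 -0.15 0.25 0 0;40 -0.3 0.5 0 0;40 -0.45 0.75 0 0;40 -0.58 1 0 0;40 -0.58 1 0 0", newtons=30)

```text
time_s: 5.28
tcp_pos: [538.2, -133.0, 190.7]
orientation: [3.141, -0.002, 2.948]
force: [-0.5, -1.2, -0.8]
finger_gap: 47.0
grip_force: 30.0
```

Emit:
step_arm(motion="40 -0.15 0.25 0 0;40 -0.3 0.5 0 0;40 -0.45 0.75 0 0;40 -0.588 1 0 0;40 -0.588 1 0 0;40 -0.588 1 0.2 0;40 -0.588 1 0.4 0;40 -0.588 1 0.4 0")

```text
time_s: 6.28
tcp_pos: [650.0, -6.7, 128.3]
orientation: [-3.14, -0.008, 2.944]
force: [-0.2, -0.5, -1.4]
finger_gap: 47.5
grip_force: 30.0
```

```bash
python3 - <<'E'
from h import *
go(656,-4,106,168.7)
E
```

```text
at [650.   -6.7 128.3] rpy [-179.9   -0.5  168.7] t 6.3 gap 47.5 F [-0.2 -0.5 -1.4]
go [-0.036  0.025  0.149 -0.001]
```

Emit:
step_arm(motion="40 -0.03 0.02 0 0;40 -0.03 0.02 0.03 0;40 -0.03 0.02 0.06 0;40 -0.03 0.02 0.06 0;40 -0.03 0.02 0.06 0")

```text
time_s: 6.9
tcp_pos: [658.6, -3.4, 123.6]
orientation: [-3.142, 0.0, 2.945]
force: [0.3, -0.6, -1.2]
finger_gap: 47.4
grip_force: 30.0
```

```bash
python3 - <<'E'
from h import *
go(656,-4,106,168.7)
E
```

```text
at [658.6  -3.4 123.6] rpy [-180.     0.   168.7] t 6.9 gap 47.4 F [ 0.3 -0.6 -1.2]
go [ 0.016 -0.007  0.117  0.001]
```

Emit:
step_arm(motion="40 0.016 -0.005 0.04 0;40 0.016 -0.005 0.08 0;40 0.016 -0.005 0.1 0;40 0.016 -0.005 0.112 0;40 0.016 -0.005 0.118 0;40 0.016 -0.005 0.118 0;40 0.016 -0.005 0.118 0")

```text
time_s: 7.78
tcp_pos: [656.2, -3.7, 105.9]
orientation: [3.142, 0.0, 2.945]
force: [0.1, -0.2, -0.3]
finger_gap: 47.5
grip_force: 30.0
```

```bash
python3 - <<'E'
from h import *
go(656,-4,105.5,168.7)
E
```

```text
at [656.2  -3.7 105.9] rpy [180.    0.  168.7] t 7.8 gap 47.5 F [ 0.1 -0.2 -0.3]
go [ 0.001 -0.002  0.003  0.001]
```

Emit:
step_arm(motion="40 0 0 0.005 0;40 0 0 0.005 0;56 0 0 0.005 0;64 0 0 0.005 0;64 0 0 0.005 0;64 0 0 -0.1 0;64 0 0 -0.3 0;64 0 0 -0.55 0;64 0 0 -0.55 0")

```text
time_s: 8.9
tcp_pos: [659.0, -4.1, 194.2]
orientation: [3.141, 0.009, 2.945]
force: [0.8, -0.5, -0.1]
finger_gap: 64.3
grip_force: 0.0
```

```bash
python3 - <<'E'
from h import *
go(574.5,-300.5,190,168.9)
im,d,w=cloud('top')
rects(box((w[...,2]>100),295,180,390,240),118,'ledge',w)
rects(box((w[...,2]>100),375,220,450,330),115,'hood',w)
E
```

```text
at [659.   -4.1 194.2] rpy [180.    0.5 168.7] t 8.9 gap 64.3 F [ 0.8 -0.5 -0.1]
go [ 0.166 -2.048  0.028 -0.003]
ledge [324. 207.] 3140 [array([664.4, -23.2]), array([173.6, 188.8]), np.float64(3.3)] mean [669.2 -11. ] z [264.6 511.6 606.9]
hood [425. 246.] 226 [array([ 574.8, -299.3]), array([47.4, 46.5]), np.float64(69.3)] mean [ 574.4 -299.6] z [109.9 115.4 120.2]
```

Emit:
step_arm(motion="78 0.04 -0.25 0 0;78 0.06 -0.5 0 0;78 0.1 -0.75 0 0;78 0.1 -1 0 0;78 0.1 -1 0 0", newtons=30)

```text
time_s: 9.57
tcp_pos: [610.8, -150.1, 187.1]
orientation: [-3.141, -0.002, 2.941]
force: [0.9, 0.5, 0.9]
finger_gap: 77.8
grip_force: 0.0
```

Emit:
step_arm(motion="78 0.02 -0.25 0 0;78 0.03 -0.5 0 0;78 0.05 -0.75 0 0;78 0.066 -1 0 0;78 0.066 -1 0.1 0;78 0.066 -1 0.1 0;78 0.066 -1 0.1 0")

```text
time_s: 10.45
tcp_pos: [573.3, -291.5, 172.7]
orientation: [3.141, -0.001, 2.946]
force: [0.7, -0.8, -0.2]
finger_gap: 78.1
grip_force: 0.0
```

```bash
python3 - <<'E'
from h import *
go(574,-300,102.5,168.9)
im,d,w=cloud('top')
rects(box((w[...,2]>100),295,180,375,240),118,'ledge',w)
E
```

```text
at [ 573.3 -291.5  172.7] rpy [ 1.800e+02 -1.000e-01  1.688e+02] t 10.4 gap 78.1 F [ 0.7 -0.8 -0.2]
go [-0.016 -0.055  0.468 -0.001]
ledge [322. 213.] 233 [array([653.7,  -6.6]), array([49.9, 45.3]), np.float64(3.3)] mean [652.5  -6.2] z [108.7 117.5 123.8]
```

Emit:
step_arm(motion="78 -0.014 -0.05 0.1 0;78 -0.014 -0.05 0.25 0;78 -0.014 -0.05 0.4 0;78 -0.014 -0.05 0.468 0;78 -0.014 -0.05 0.468 0;78 -0.014 -0.05 0.468 0;40 -0.014 -0.05 0.468 0;40 -0.014 -0.05 0.468 0;40 -0.014 -0.05 0.468 0;40 -0.014 -0.05 0.468 0;40 -0.014 -0.05 0.468 0")

```text
time_s: 11.88
tcp_pos: [573.7, -300.7, 103.3]
orientation: [3.141, 0.0, 2.945]
force: [0.7, 1.3, 2.6]
finger_gap: 47.2
grip_force: 30.0
```

Emit:
step_arm(motion="40 0 0 -0.15 0;40 0 0 -0.35 0;40 0 0 -0.55 0;40 0 0 -0.55 0;40 0 0 -0.55 0")

```text
time_s: 12.5
tcp_pos: [573.0, -300.5, 184.0]
orientation: [3.141, -0.002, 2.945]
force: [-0.9, 0.1, -0.6]
finger_gap: 47.3
grip_force: 30.0
```

```bash
python3 - <<'E'
from h import *
go(656,-92,130,168.9)
E
```

```text
at [ 573.  -300.5  184. ] rpy [ 1.800e+02 -1.000e-01  1.687e+02] t 12.5 gap 47.3 F [-0.9  0.1 -0.6]
go [-0.271  1.471  0.36  -0.003]
```

Emit:
step_arm(motion="40 -0.05 0.25 0 0;40 -0.1 0.5 0 0;40 -0.14 0.75 0 0;40 -0.14 0.75 0 0")

```text
time_s: 13.0
tcp_pos: [615.8, -191.5, 182.9]
orientation: [3.14, -0.004, 2.948]
force: [-0.0, 0.5, -1.6]
finger_gap: 47.6
grip_force: 30.0
```

Emit:
step_arm(motion="40 -0.05 0.25 0 0;40 -0.1 0.5 0 0;40 -0.13 0.72 0.1 0;40 -0.13 0.72 0.2 0;40 -0.13 0.72 0.36 0;40 -0.13 0.72 0.36 0;40 -0.13 0.72 0.36 0;40 -0.13 0.72 0.36 0")

```text
time_s: 14.0
tcp_pos: [657.0, -93.4, 132.8]
orientation: [-3.141, 0.002, 2.944]
force: [0.0, 0.2, -0.8]
finger_gap: 47.3
grip_force: 30.0
```

```bash
python3 - <<'E'
from h import *
go(656,-92,106.4,168.9)
E
```

```text
at [657.  -93.4 132.8] rpy [-1.800e+02  1.000e-01  1.687e+02] t 14.0 gap 47.3 F [ 0.   0.2 -0.8]
go [ 0.009  0.007  0.176 -0.003]
```

Emit:
step_arm(motion="40 0.006 0.006 0.05 0;40 0.006 0.006 0.1 0;40 0.006 0.006 0.14 0;40 0.006 0.006 0.16 0;40 0.006 0.006 0.17 0;40 0.006 0.006 0.17 0;40 0.006 0.006 0.17 0")

```text
time_s: 14.88
tcp_pos: [656.0, -91.5, 106.3]
orientation: [3.142, 0.001, 2.945]
force: [-0.1, -0.4, 0.2]
finger_gap: 47.5
grip_force: 30.0
```

```bash
python3 - <<'E'
from h import *
go(656,-92,105.6,168.9)
E
```

```text
at [656.  -91.5 106.3] rpy [180.    0.  168.7] t 14.9 gap 47.5 F [-0.1 -0.4  0.2]
go [-0.001 -0.003  0.005 -0.003]
```

Emit:
step_arm(motion="40 0 0 0.003 0;54 0 0 0.003 0;64 0 0 0.003 0;64 0 0 0.003 0;64 0 0 -0.1 0;64 0 0 -0.3 0;64 0 0 -0.5 0;64 0 0 -0.5 0;64 0.3 -0.3 -0.5 0;64 0.6 -0.6 -0.5 0;64 0.65 -0.95 -0.5 0;64 0.65 -0.95 -0.5 0;64 0.65 -0.95 -0.5 0")

```text
time_s: 16.5
tcp_pos: [532.2, -212.0, 180.8]
orientation: [3.141, -0.0, 2.944]
force: [1.1, 0.0, 1.0]
finger_gap: 63.6
grip_force: 0.0
```

```bash
python3 - <<'E'
from h import *
im,d,w=cloud('top');cv2.imwrite('pics/t2.png',im)
rects(box((w[...,2]>80)&(w[...,2]<130),295,180,375,240),118,'ledge',w)
rects(box((w[...,2]>60)&(w[...,2]<76),375,220,450,330),67,'hoodtop',w)
rects(box((w[...,2]>80),375,220,450,330),95,'handle',w)
go(497,-276.7,150,168.9)
E
```

```text
ledge [322. 214.] 258 [array([650.8,  -6.7]), array([55.7, 45.3]), np.float64(3.3)] mean [650.1  -6.4] z [ 98.3 116.9 122.7]
ledge [353. 215.] 263 [array([652.2, -93.8]), array([46.5, 54.7]), np.float64(74.9)] mean [651.6 -93.5] z [ 95.4 117.2 123.6]
hoodtop [423. 294.] 1118 [array([ 475.6, -334.8]), array([ 79.9, 252.6]), np.float64(60.4)] mean [ 445.4 -306.5] z [63.4 68.5 73.1]
hoodtop [402. 270.] 266 [array([ 512.4, -240.7]), array([59.8, 45.1]), np.float64(61.1)] mean [ 509.4 -242.7] z [62.9 67.9 72.8]
handle [404. 262.] 4819 [array([ 497.9, -270.7]), array([314.5, 212.2]), np.float64(2.0)] mean [ 530.  -246.3] z [274.4 554.4 619.5]
at [ 532.5 -211.4  180.8] rpy [180.   -0.  168.7] t 16.6 gap 64.2 F [-0.1 -0.1 -0.2]
go [ 0.147 -0.473  0.205 -0.003]
```

Emit:
step_arm(motion="64 0.07 -0.25 0 0;64 0.147 -0.47 0.1 0;50 0.147 -0.47 0.205 0;40 0.147 -0.47 0.205 0;40 0.147 -0.47 0.205 0")

```text
time_s: 17.18
tcp_pos: [497.7, -275.8, 150.5]
orientation: [3.141, 0.0, 2.947]
force: [0.2, -0.5, 0.3]
finger_gap: 43.6
grip_force: 0.0
```

```bash
cat >> h.py <<'E'
from scipy.spatial.transform import Rotation as Ro
def wcloud():
    o=r.observe();im,d=r.grab_frame('wrist');p=r.camera_params('wrist')
    v,u=np.mgrid[0:480,0:640]
    c=np.stack([(u-p['cx'])/p['fx']*d,-(v-p['cy'])/p['fy']*d,-d],-1)
    T=p['tool_from_camera'];t=c@T[:3,:3].T+T[:3,3]
    w=t@Ro.from_euler('xyz',o['orientation']).as_matrix().T+o['tcp_pos'];w[d<=0]=np.nan
    return im,d,w
def wrects(m,w,name,mn=150):
    n,l,st,c=cv2.connectedComponentsWithStats(m.astype(np.uint8))
    for i in range(1,n):
        if st[i,4]<mn: continue
        P=w[l==i];print(name,c[i].round(),st[i,4],[np.round(q,1) for q in cv2.minAreaRect(P[:,:2].astype(np.float32))],'mean',P.mean(0).round(1))
E
python3 - <<'E'
from h import *
im,d,w=wcloud();cv2.imwrite('pics/w2.png',im)
wrects((w[...,2]>85)&(w[...,2]<105),w,'handle')
wrects((w[...,2]>62)&(w[...,2]<72),w,'top',1000)
go(497,-276.7,92.5,168.9)
E
```

```text
handle [323. 260.] 2411 [array([ 489.5, -273.7]), array([13.7, 50. ]), np.float64(79.0)] mean [ 488.3 -273.4   94.9]
top [322. 167.] 57023 [array([ 454.3, -266.8]), array([135.8, 146.1]), np.float64(79.0)] mean [ 444.2 -264.8   67.6]
top [321. 361.] 3907 [array([ 562.5, -288.7]), array([81.6, 24.6]), np.float64(78.7)] mean [ 562.7 -288.7   67.2]
at [ 497.8 -276.1  150.9] rpy [-180.     0.   168.8] t 17.2 gap 42.3 F [-0.6  0.2 -0.2]
go [ 0.005 -0.005  0.389 -0.001]
```

View pics/w2.png

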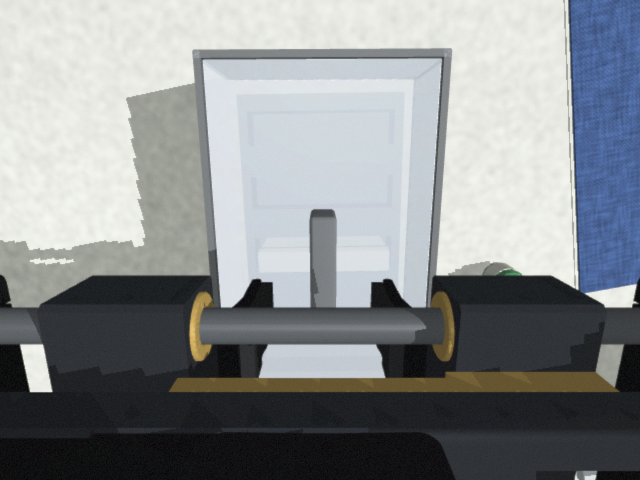

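The wrist view shows the handle (323,260) centred between the fingers and the filed mailer under the hood near (323,250). I'll grasp the handle and lift.

Emit:
step_arm(motion="40 0.005 0 0.15 0;40 0.005 0 0.3 0;40 0.005 0 0.37 0;40 0.005 0 0.387 0;40 0.005 0 0.387 0;40 0.005 0 0.387 0;5 0.005 0 0.387 0;5 0.005 0 0.387 0;5 0.005 0 0.387 0;5 0.005 0 0.387 0;5 0.005 0 0.387 0;5 0.005 0 0.387 0", newtons=45)

```text
time_s: 18.73
tcp_pos: [496.2, -276.6, 92.4]
orientation: [3.141, -0.0, 2.945]
force: [-0.3, 3.7, 2.3]
finger_gap: 13.5
grip_force: 45.0
```

Emit:
step_arm(motion="5 0 0 -0.05 0;5 0 0 -0.15 0;5 0 0 -0.3 0;5 0 0 -0.5 0;5 0 0 -0.7 0;5 0 0 -0.7 0;5 0 0 -0.7 0")

```text
time_s: 19.6
tcp_pos: [495.7, -276.6, 196.5]
orientation: [3.141, -0.001, 2.945]
force: [-0.1, 0.5, -3.7]
finger_gap: 13.5
grip_force: 45.0
```

```bash
python3 - <<'E'
from h import *
go(443.8,0.3,197,180)
E
```

```text
at [ 495.7 -276.6  196.5] rpy [180.   -0.  168.7] t 19.6 gap 13.5 F [-0.1  0.5 -3.7]
go [ 0.7    1.743 -0.003 -0.188]
```

Emit:
step_arm(motion="5 0.08 0.18 0 0;5 0.16 0.38 0 0;5 0.26 0.6 0 0;5 0.35 0.87 0 0;5 0.35 0.87 0 0")

```text
time_s: 20.23
tcp_pos: [468.6, -135.8, 195.2]
orientation: [3.14, -0.004, 2.948]
force: [-0.7, -0.7, -2.8]
finger_gap: 13.9
grip_force: 45.0
```

Emit:
step_arm(motion="5 0.08 0.18 0 -0.05;5 0.16 0.38 0 -0.1;5 0.26 0.6 0 -0.15;5 0.35 0.86 0 -0.188;5 0.35 0.87 0 -0.188;5 0.35 0.87 0 -0.188;5 0.35 0.87 0 -0.188")

```text
time_s: 21.1
tcp_pos: [444.3, -1.4, 196.9]
orientation: [-3.141, -0.001, 3.14]
force: [0.6, -0.3, -2.5]
finger_gap: 13.9
grip_force: 45.0
```

```bash
python3 - <<'E'
from h import *
im,d,w=cloud('side');cv2.imwrite('pics/s3.png',im)
go(443.3,0.5,96,180)
E
```

```text
at [444.3  -1.4 197.1] rpy [-180.    -0.   179.9] t 21.1 gap 13.8 F [-0.5  0.2 -2.9]
go [ 0.007  0.013  0.674 -0.001]
```

View pics/s3.png

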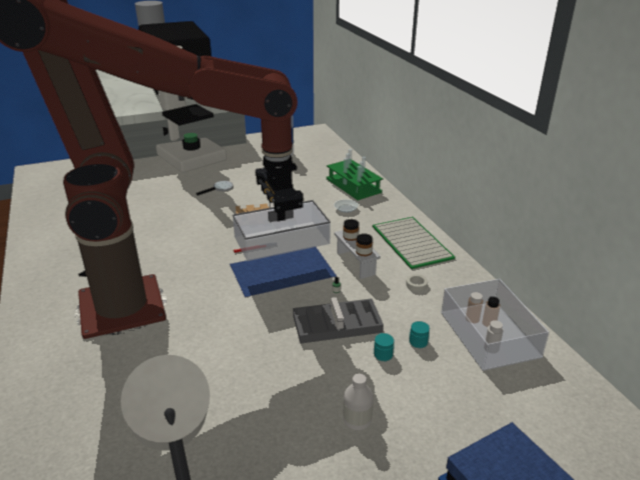

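The jars stand upright on the ledge at (351,229) and (364,245), the hood hangs level over the pad, and the file is uncovered with one mailer in its middle slot. I'll lower the hood until it touches.

Emit:
step_arm(motion="5 0.006 0.012 0.15 0;5 0.006 0.012 0.35 0;5 0.006 0.012 0.55 0;5 0.006 0.012 0.61 0;5 0.006 0.012 0.64 0;5 0.006 0.012 0.66 0;5 0.006 0.012 0.67 0;5 0.006 0.012 0.67 0;5 0.006 0.012 0.67 0")

```text
time_s: 22.28
tcp_pos: [443.5, 1.4, 97.2]
orientation: [-3.141, 0.001, -3.141]
force: [-0.3, 1.6, -3.4]
finger_gap: 13.9
grip_force: 45.0
```

```bash
python3 - <<'E'
from h import *
go(443.3,0.5,94.4,180)
E
```

```text
at [443.5   1.4  97.2] rpy [-180.    0. -180.] t 22.3 gap 13.9 F [-0.3  1.6 -3.4]
go [ 0.001 -0.006  0.018  0.   ]
```

Emit:
step_arm(motion="5 0 -0.004 0.008 0;5 0 -0.004 0.014 0;5 0 -0.004 0.018 0;5 0 -0.004 0.02 0;5 0 -0.004 0.02 0")

```text
time_s: 22.9
tcp_pos: [443.2, 0.8, 94.4]
orientation: [-3.142, -0.0, -3.141]
force: [-5.0, 0.3, 5.4]
finger_gap: 13.7
grip_force: 45.0
```

Emit:
step_arm(motion="20 0 0 0 0;36 0 0 0 0;36 0 0 0 0;36 0 0 0 0;36 0 0 -0.1 0;36 0 0 -0.3 0;36 0 0 -0.6 0;36 -0.1 0.4 -0.7 0;36 -0.2 0.9 -0.7 0;36 -0.2 0.9 -0.7 0;36 -0.2 0.9 -0.7 0")

```text
time_s: 24.28
tcp_pos: [473.1, 136.3, 199.2]
orientation: [-3.141, 0.0, -3.139]
force: [-0.3, -1.0, -0.2]
finger_gap: 36.0
grip_force: 0.0
```

```bash
cat > f.py <<'E'
from h import *
im,d,w=cloud('top');cv2.imwrite('pics/t3.png',im[195:345,260:460].repeat(4,0).repeat(4,1))
rects(box((w[...,2]>14)&(w[...,2]<36),378,220,450,330),26,'file',w)
rects(box((w[...,2]>38),378,220,450,330),54,'filed',w,mn=20)
rects(box((w[...,2]>38),170,225,245,315),54,'mailers',w)
rects(box((w[...,2]>60)&(w[...,2]<76),270,235,360,345),69,'hoodtop',w)
rects(box((w[...,2]>83)&(w[...,2]<110),270,235,360,345),97,'handle',w)
E
python3 - <<'E'
exec(open('f.py').read())
go(513,315.5,140,78.5)
E
```

```text
file [411. 277.] 1616 [array([ 499.2, -277.3]), array([109. , 213.6]), np.float64(79.7)] mean [ 498.8 -277.4] z [20.  26.5 31.7]
filed [412. 276.] 172 [array([ 497.4, -276.2]), array([85.2, 17.6]), np.float64(79.8)] mean [ 497.8 -276.1] z [46.5 53.5 59.7]
mailers [228. 265.] 2141 [array([485.4, 282.1]), array([261.6, 147.4]), np.float64(4.8)] mean [500.3 255.1] z [ 56.8 562.9 603.7]
hoodtop [317. 290.] 3307 [array([445. ,  -1.5]), array([239.5, 135.3]), np.float64(0.1)] mean [439.4  -4.4] z [64.8 69.7 74.2]
handle [316. 287.] 126 [array([443.7,  -1.5]), array([68.2, 14. ]), np.float64(0.2)] mean [443.6  -1.4] z [ 93.4  97.8 104. ]
at [472.9 135.4 198.9] rpy [-180.    -0.  -179.9] t 24.3 gap 36.3 F [ 0.9  0.3 -0. ]
go [-0.269  1.2    0.393  1.693]
```

View pics/t3.png

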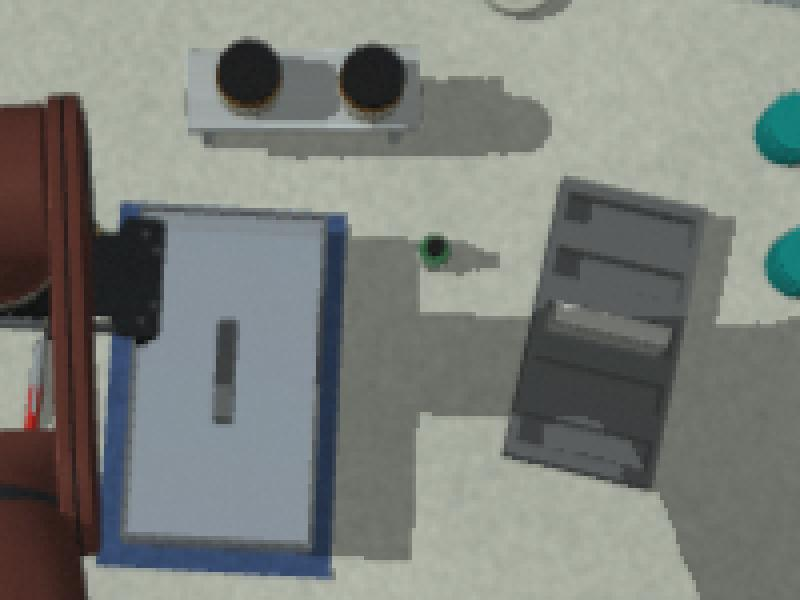

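The hood stands level on the pad at (443,-1), and the file is at (499,-277) with its middle slot taken. Next I'll go to the drying stand.

Emit:
step_arm(motion="36 -0.05 0.2 0 0.17;36 -0.1 0.4 0 0.34;36 -0.15 0.6 0 0.5;36 -0.2 0.8 0 0.67;36 -0.27 1 0 0.84;36 -0.27 1 0 1;36 -0.27 1 0 1;36 -0.27 1 0 1")

```text
time_s: 25.32
tcp_pos: [513.8, 284.4, 198.7]
orientation: [-3.141, 0.0, 2.096]
force: [0.7, -0.4, 0.5]
finger_gap: 36.1
grip_force: 0.0
```

Emit:
step_arm(motion="36 0 0 0 0.17;36 0 0 0 0.34;36 0 0 0 0.5;36 0 0 0 0.69;36 0 0 0 0.69;36 0 0 0 0.69")

```text
time_s: 26.08
tcp_pos: [513.8, 285.4, 198.9]
orientation: [3.142, 0.0, 1.376]
force: [-0.0, -0.4, 0.2]
finger_gap: 35.7
grip_force: 0.0
```

```bash
python3 - <<'E'
from h import *
im,d,w=wcloud();cv2.imwrite('pics/w4.png',im)
wrects((w[...,2]>48)&(w[...,2]<60),w,'mailer')
wrects((w[...,2]>12)&(w[...,2]<20),w,'stand',2000)
go(512.8,315.3,120,78.5)
E
```

```text
mailer [317. 191.] 2161 [array([516.7, 319.6]), array([84.1, 14. ]), np.float64(77.4)] mean [517.1 321.4  54.1]
mailer [376. 191.] 2237 [array([559.6, 311.8]), array([83.6, 14.3]), np.float64(77.9)] mean [559.5 313.2  54. ]
stand [183. 183.] 2794 [array([407.6, 343.2]), array([109.7,  17.1]), np.float64(78.6)] mean [408.6 345.4  16. ]
stand [232. 184.] 4315 [array([447.7, 334.5]), array([109.8,  26.6]), np.float64(78.5)] mean [448.5 336.8  16.2]
stand [288. 183.] 4226 [array([492.8, 325.6]), array([109.8,  26.2]), np.float64(78.6)] mean [493.4 328.1  16.2]
stand [343. 184.] 4193 [array([537.9, 316.6]), array([110. ,  26.1]), np.float64(78.5)] mean [538.3 318.9  16.2]
stand [394. 183.] 2268 [array([578.1, 308.7]), array([109.7,  16.4]), np.float64(78.6)] mean [579.5 311.3  16.2]
at [513.7 285.5 198.8] rpy [180.    0.   78.8] t 26.1 gap 35.9 F [ 0.  -0.8 -0.1]
go [ 0.194 -0.045  0.526  0.005]
```

```bash
python3 - <<'E'
from h import *
go(516.2,318.5,54,78)
E
```

```text
at [513.7 285.5 198.8] rpy [180.    0.   78.8] t 26.1 gap 35.9 F [ 0.  -0.8 -0.1]
go [ 0.219 -0.027  0.966  0.013]
```

Emit:
step_arm(motion="30 0.11 -0.02 0.2 0.01;30 0.22 -0.027 0.4 0.01;30 0.22 -0.027 0.55 0.01;30 0.22 -0.027 0.55 0.01;30 0.22 -0.027 0.55 0.01")

```text
time_s: 26.75
tcp_pos: [516.8, 319.1, 117.3]
orientation: [3.141, -0.001, 1.362]
force: [-0.2, 0.0, -0.1]
finger_gap: 29.7
grip_force: 0.0
```

```bash
python3 - <<'E'
from h import *
im,d,w=wcloud();cv2.imwrite('pics/w5.png',im)
wrects((w[...,2]>48)&(w[...,2]<60),w,'mailer')
go(516.2,318.5,54,78)
E
```

```text
mailer [400. 244.] 2748 [array([561.7, 321.9]), array([63.5, 14.4]), np.float64(77.5)] mean [561.6 326.   53.9]
mailer [321. 250.] 2866 [array([519.1, 330.1]), array([62.7, 14. ]), np.float64(77.5)] mean [519.3 331.8  54.1]
at [517.2 319.2 117.8] rpy [ 1.799e+02 -1.000e-01  7.800e+01] t 26.8 gap 30.1 F [-0.3  0.6  0.2]
go [-0.006 -0.005  0.425  0.001]
```

View pics/w5.png

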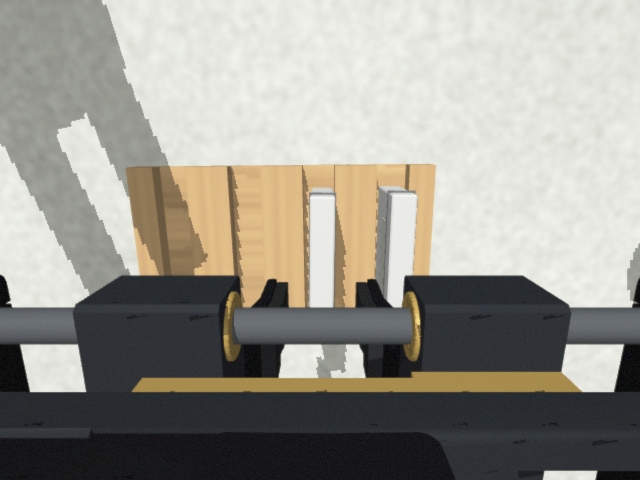

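The wrist view shows the mailer (321,250) centred between the fingers, with the neighbouring one clear at (400,244). I'll go down and grip it.

Emit:
step_arm(motion="30 0 0 0.1 0;30 0 0 0.2 0;30 0 0 0.3 0;30 0 0 0.38 0;30 0 0 0.423 0;30 0 0 0.423 0;30 0 0 0.423 0;6 0 0 0.423 0;6 0 0 0.423 0;6 0 0 0.423 0;6 0 0 0.423 0;6 0 0 0.423 0", newtons=30)

```text
time_s: 28.3
tcp_pos: [516.5, 319.1, 53.2]
orientation: [3.141, -0.0, 1.362]
force: [0.4, 0.1, 3.1]
finger_gap: 13.6
grip_force: 30.0
```

Emit:
step_arm(motion="6 0 0 -0.1 0;6 0 0 -0.25 0;6 0 0 -0.45 0;6 0 0 -0.7 0;6 0 0 -0.9 0;6 0 0 -0.95 0;6 0 0 -0.95 0")

```text
time_s: 29.18
tcp_pos: [516.2, 319.0, 195.5]
orientation: [3.141, -0.0, 1.362]
force: [-1.0, -0.0, -1.7]
finger_gap: 13.8
grip_force: 30.0
```

```bash
python3 - <<'E'
from h import *
y=np.radians(-10.8);c=np.array([499.3,-277.])
for k in(-84,84):print(k,c+k*np.array([np.cos(y),np.sin(y)]))
go(*(c+84*np.array([np.cos(y),np.sin(y)])),195,79.2)
go(*(c+84*np.array([np.cos(y),np.sin(y)])+[0,-60]),195,79.2)
E
```

```text
-84 [ 416.78787094 -261.25996957]
84 [ 581.81212906 -292.74003043]
at [516.2 319.  195.5] rpy [180.  -0.  78.] t 29.2 gap 13.8 F [-1.  -0.  -1.7]
go [-3.898e+00  1.275e+00  3.000e-03 -2.000e-02]
at [516.2 319.  195.5] rpy [180.  -0.  78.] t 29.2 gap 13.8 F [-1.  -0.  -1.7]
go [-4.290e+00  1.358e+00  3.000e-03 -2.000e-02]
```

Emit:
step_arm(motion="6 -0.25 0.08 0 0;6 -0.5 0.16 0 0;6 -0.75 0.24 0 0;6 -1 0.32 0 0;6 -1 0.32 0 0")

```text
time_s: 29.8
tcp_pos: [531.2, 159.8, 193.2]
orientation: [-3.138, 0.002, 1.358]
force: [0.1, 0.3, -1.2]
finger_gap: 14.1
grip_force: 30.0
```

Emit:
step_arm(motion="6 -0.25 0.08 0 0;6 -0.5 0.16 0 0;6 -0.75 0.24 0 0;6 -1 0.32 0 0;6 -1 0.32 0 0")

```text
time_s: 30.42
tcp_pos: [547.4, 4.2, 193.9]
orientation: [-3.139, 0.0, 1.359]
force: [0.4, 0.5, -0.5]
finger_gap: 13.6
grip_force: 30.0
```

Emit:
step_arm(motion="6 -0.25 0.08 0 0;6 -0.5 0.16 0 0;6 -0.75 0.24 0 0;6 -1 0.32 0 0;6 -1 0.32 0 0")

```text
time_s: 31.05
tcp_pos: [563.5, -151.9, 194.1]
orientation: [-3.14, -0.0, 1.359]
force: [0.5, -0.1, -0.6]
finger_gap: 13.6
grip_force: 30.0
```

Emit:
step_arm(motion="6 -0.25 0.08 0 0;6 -0.5 0.16 0 0;6 -0.75 0.24 0 -0.02;6 -1 0.36 0 -0.02;6 -1 0.36 0 -0.02;6 -1 0.36 0 -0.02")

```text
time_s: 31.8
tcp_pos: [585.4, -306.8, 194.2]
orientation: [-3.14, -0.002, 1.384]
force: [-0.0, -0.4, -1.0]
finger_gap: 13.9
grip_force: 30.0
```

```bash
python3 - <<'E'
from h import *
im,d,w=wcloud();cv2.imwrite('pics/w6.png',im)
wrects((w[...,2]>48)&(w[...,2]<60),w,'mailer')
wrects((w[...,2]>22)&(w[...,2]<30),w,'file',1000)
wrects((w[...,2]>-3)&(w[...,2]<9)&(w[...,1]<-220)&(w[...,1]>-335)&(w[...,0]<610),w,'floor',100)
go(581.8,-292.7,195,79.2)
E
```

```text
mailer [202. 218.] 2323 [array([ 500.8, -275.1]), array([83.2, 14.8]), np.float64(79.5)] mean [ 502.  -273.7   53.8]
mailer [582. 257.] 1044 [array([ 778.3, -353. ]), array([81. , 40.1]), np.float64(46.2)] mean [ 774.8 -355.3   54. ]
mailer [632. 284.] 269 [array([ 815.2, -387.1]), array([29.1,  8.6]), np.float64(78.5)] mean [ 813.9 -385.3   52.1]
mailer [565. 368.] 454 [array([ 759.4, -448.6]), array([48.4,  2.2]), np.float64(84.2)] mean [ 759.6 -447.2   54.1]
file [203. 207.] 17144 [array([ 501.2, -275.9]), array([108.4, 211.7]), np.float64(79.7)] mean [ 495.5 -268.6   26.1]
floor [290. 137.] 1698 [array([ 554.9, -223. ]), array([ 18.7, 113.4]), np.float64(82.6)] mean [ 5.730e+02 -2.268e+02  2.000e-01]
floor [317. 177.] 1273 [array([ 588.5, -266.8]), array([47. , 22.1]), np.float64(79.6)] mean [ 589.2 -263.     4.2]
floor [165. 210.] 2009 [array([ 455.8, -268. ]), array([95.7, 15.2]), np.float64(80.0)] mean [ 455.3 -266.6    4.5]
floor [212. 157.] 149 [array([ 506.7, -231.4]), array([ 6.4, 17.4]), np.float64(79.2)] mean [ 506.6 -230.8    4.5]
floor [267. 209.] 2628 [array([ 541.4, -283.5]), array([96. , 19.9]), np.float64(79.9)] mean [ 541.4 -282.1    4.3]
floor [115. 215.] 1563 [array([ 412.1, -263.4]), array([89.6, 12.4]), np.float64(80.4)] mean [ 411.7 -262.5    4.8]
floor [ 49. 246.] 11449 [array([ 352.7, -277.5]), array([135.1, 115. ]), np.float64(0.0)] mean [ 3.425e+02 -2.791e+02  2.000e-01]
floor [347. 231.] 392 [array([ 609.3, -307.3]), array([57.1,  9. ]), np.float64(80.1)] mean [ 6.065e+02 -3.146e+02  1.000e-01]
at [ 585.4 -306.7  194.5] rpy [-1.799e+02 -1.000e-01  7.930e+01] t 31.9 gap 13.6 F [ 0.3 -0.9 -1.6]
go [ 0.087 -0.041 -0.003  0.002]
```

View pics/w6.png

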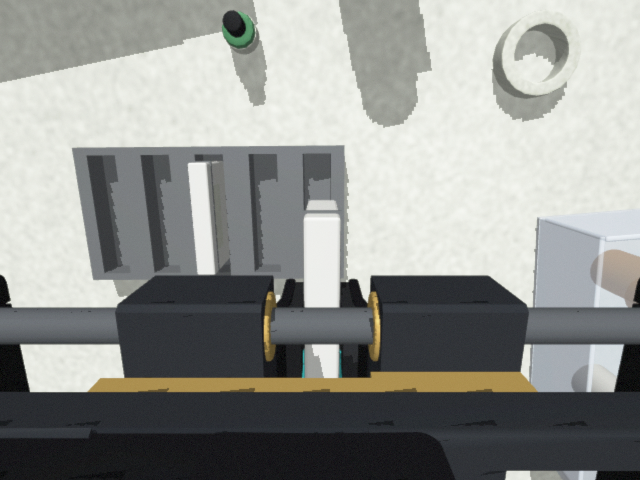

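The wrist view shows the file with its end slot open at (320,170), the filed mailer at (202,218), and the held mailer at (321,270). The target is TCP (583.8,-291).

```bash
python3 - <<'E'
from h import *
go(583.8,-291.2,90,79.8)
E
```

```text
at [ 585.4 -306.7  194.5] rpy [-1.799e+02 -1.000e-01  7.930e+01] t 31.9 gap 13.6 F [ 0.3 -0.9 -1.6]
go [ 0.1   -0.03   0.697 -0.008]
```

Emit:
step_arm(motion="6 0.05 -0.015 0 0;6 0.1 -0.03 0 -0.008;6 0.1 -0.03 0.2 -0.008;6 0.1 -0.03 0.4 -0.008;6 0.1 -0.03 0.6 -0.008;6 0.1 -0.03 0.697 -0.008;6 0.1 -0.03 0.697 -0.008;6 0.1 -0.03 0.697 -0.008;6 0.1 -0.03 0.697 -0.008")

```text
time_s: 32.98
tcp_pos: [584.6, -294.0, 92.5]
orientation: [3.139, 0.001, 1.391]
force: [-0.5, 0.3, -0.7]
finger_gap: 13.6
grip_force: 30.0
```

```bash
python3 - <<'E'
from h import *
go(583.8,-291.2,53.2,79.8)
E
```

```text
at [ 584.6 -294.    92.5] rpy [1.799e+02 1.000e-01 7.970e+01] t 33.0 gap 13.6 F [-0.5  0.3 -0.7]
go [ 0.018 -0.009  0.262 -0.002]
```

Emit:
step_arm(motion="6 0.018 -0.007 0 0;6 0.018 -0.007 0 0;6 0.018 -0.007 0.07 0;6 0.018 -0.007 0.14 0;6 0.018 -0.007 0.2 0;6 0.018 -0.007 0.24 0;6 0.018 -0.007 0.26 0;6 0.018 -0.007 0.26 0;6 0.018 -0.007 0.26 0")

```text
time_s: 34.1
tcp_pos: [583.2, -290.6, 53.1]
orientation: [-3.141, -0.0, 1.391]
force: [-4.8, 2.8, 9.0]
finger_gap: 13.9
grip_force: 30.0
```

```bash
python3 - <<'E'
from h import *
go(583.8,-291.2,53.2,79.8)
E
```

```text
at [ 583.2 -290.6   53.1] rpy [-180.    -0.    79.7] t 34.1 gap 13.9 F [-4.8  2.8  9. ]
go [-0.003  0.005 -0.    -0.002]
```

Emit:
step_arm(motion="14 0 0 -0.004 0;22 0 0 -0.004 0;28 0 0 -0.004 0;28 0 0 -0.004 0;28 0 0 -0.004 0;28 0 0 -0.1 0;28 0 0 -0.25 0;28 0 0 -0.5 0;28 0 0 -0.75 0;28 0 0 -0.9 0;28 0 0 -0.9 0")

```text
time_s: 35.48
tcp_pos: [585.0, -291.8, 191.7]
orientation: [3.135, 0.003, 1.391]
force: [0.5, -0.7, 0.4]
finger_gap: 28.1
grip_force: 0.0
```

Emit:
step_arm(motion="28 0.35 -0.08 0 0;28 0.7 -0.16 0 0;28 1 -0.24 0 0;28 1 -0.24 0 0")

```text
time_s: 35.98
tcp_pos: [573.7, -133.3, 186.0]
orientation: [-3.14, -0.001, 1.395]
force: [0.3, 0.3, -0.6]
finger_gap: 28.2
grip_force: 0.0
```

```bash
python3 - <<'E'
exec(open('f.py').read())
go(559.2,310.7,190,78)
E
```

```text
file [411. 277.] 1617 [array([ 499.2, -277.5]), array([109.6, 213.3]), np.float64(79.9)] mean [ 498.9 -277.5] z [20.2 26.7 32.2]
filed [387. 243.] 948 [array([ 561.4, -216.2]), array([200.2,  82.3]), np.float64(2.0)] mean [ 591.3 -201.2] z [335.8 569.8 594.5]
filed [418. 248.] 173 [array([ 579.2, -290.7]), array([85.4, 19.2]), np.float64(80.4)] mean [ 579.8 -291.2] z [45.3 53.9 59.7]
filed [412. 276.] 174 [array([ 497.4, -276.2]), array([85.2, 17.6]), np.float64(79.8)] mean [ 497.8 -276.3] z [46.6 53.5 59.5]
mailers [212. 245.] 167 [array([555.7, 307.2]), array([87.3, 17. ]), np.float64(77.8)] mean [556.  307.8] z [43.5 53.7 57.9]
hoodtop [305. 274.] 1383 [array([449.2,  20. ]), array([ 95.2, 232.2]), np.float64(89.1)] mean [482.1  31.8] z [65.1 70.  74.3]
at [ 574.1 -135.2  186.2] rpy [-179.9    0.    79.8] t 36.0 gap 28.1 F [-0.6 -0.7  0.2]
go [ 2.908 -0.622 -0.025  0.031]
```

View pics/t3.png

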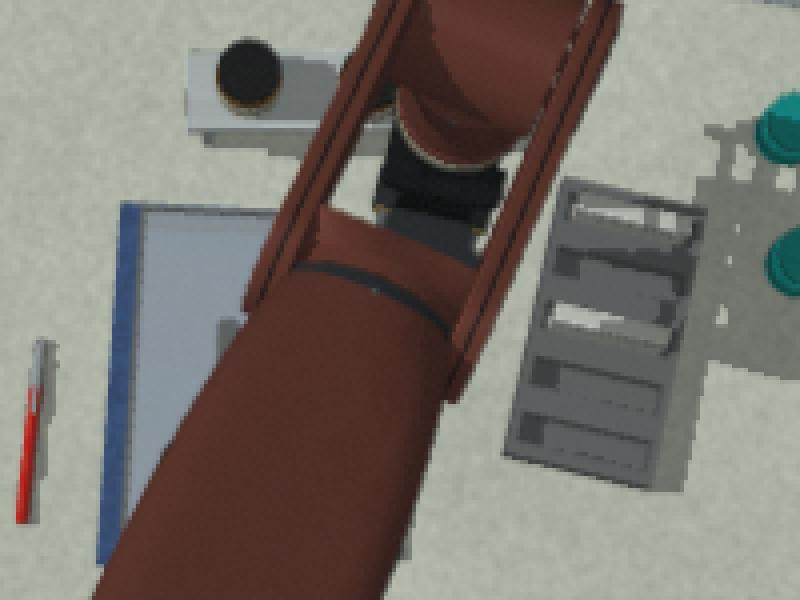

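The first mailer is fully down in the end slot, with its top at about 54 mm like the filed one. Now I'll fetch the second.

Emit:
step_arm(motion="28 0.25 -0.05 0 0;28 0.5 -0.1 0 0;28 0.75 -0.16 0 0;28 1 -0.21 0 0;28 1 -0.21 0 0")

```text
time_s: 36.65
tcp_pos: [570.4, 17.5, 186.4]
orientation: [-3.141, -0.0, 1.393]
force: [-0.2, -0.3, 0.4]
finger_gap: 27.9
grip_force: 0.0
```

Emit:
step_arm(motion="28 0.25 -0.05 0 0;28 0.5 -0.1 0 0;28 0.75 -0.16 0 0;28 1 -0.21 0 0;28 1 -0.21 0 0")

```text
time_s: 37.28
tcp_pos: [566.7, 170.2, 186.5]
orientation: [-3.142, 0.0, 1.392]
force: [0.3, -0.6, -0.0]
finger_gap: 28.1
grip_force: 0.0
```

Emit:
step_arm(motion="28 0.25 -0.05 0 0.03;28 0.5 -0.1 0 0.03;28 0.75 -0.16 0 0.03;28 0.9 -0.2 0.3 0.03;28 0.9 -0.2 0.4 0.03;28 0.9 -0.2 0.4 0.03;28 0.9 -0.2 0.4 0.03")

```text
time_s: 38.15
tcp_pos: [562.4, 306.7, 128.2]
orientation: [3.14, -0.001, 1.358]
force: [-0.0, -0.4, 0.8]
finger_gap: 27.9
grip_force: 0.0
```

```bash
python3 - <<'E'
from h import *
im,d,w=wcloud()
wrects((w[...,2]>48)&(w[...,2]<60),w,'mailer')
go(559.3,311.3,54,78)
E
```

```text
mailer [315. 246.] 2942 [array([560.9, 318.1]), array([71.2, 13.9]), np.float64(77.9)] mean [561.4 319.7  54.1]
at [562.5 307.1 128.7] rpy [ 1.799e+02 -1.000e-01  7.780e+01] t 38.2 gap 28.1 F [-0.4  0.8  0.8]
go [ 0.023 -0.027  0.498 -0.003]
```

Emit:
step_arm(motion="28 0.023 -0.022 0.05 0;28 0.023 -0.022 0.15 0;28 0.023 -0.022 0.25 0;28 0.023 -0.022 0.35 0;28 0.023 -0.022 0.45 0;28 0.023 -0.022 0.498 0;28 0.023 -0.022 0.498 0;28 0.023 -0.022 0.498 0;6 0.023 -0.022 0.498 0;6 0.023 -0.022 0.498 0;6 0.023 -0.022 0.498 0;6 0.023 -0.022 0.498 0;6 0.023 -0.022 0.498 0")

```text
time_s: 39.83
tcp_pos: [558.7, 312.2, 52.6]
orientation: [3.141, -0.0, 1.359]
force: [-0.7, -1.0, 3.0]
finger_gap: 14.1
grip_force: 30.0
```

Emit:
step_arm(motion="6 0 0 -0.1 0;6 0 0 -0.25 0;6 0 0 -0.45 0;6 0 0 -0.7 0;6 0 0 -0.9 0;6 0 0 -0.95 0;6 0 0 -0.95 0")

```text
time_s: 40.7
tcp_pos: [558.2, 312.1, 194.6]
orientation: [3.142, -0.0, 1.359]
force: [0.2, 0.0, -0.7]
finger_gap: 14.2
grip_force: 30.0
```

```bash
python3 - <<'E'
from h import *
go(418.5,-261,195,79.8)
E
```

```text
at [558.2 312.1 194.6] rpy [180.   -0.   77.9] t 40.7 gap 14.2 F [ 0.2  0.  -0.7]
go [-3.931e+00 -1.090e-01 -2.000e-03 -3.200e-02]
```

Emit:
step_arm(motion="6 -0.25 -0.01 0 0;6 -0.5 -0.01 0 0;6 -0.75 -0.02 0 0;6 -1 -0.03 0 0;6 -1 -0.03 0 0")

```text
time_s: 41.32
tcp_pos: [520.9, 164.3, 192.4]
orientation: [-3.138, 0.002, 1.357]
force: [-0.5, 1.5, -0.4]
finger_gap: 13.8
grip_force: 30.0
```

Emit:
step_arm(motion="6 -0.25 -0.01 0 0;6 -0.5 -0.01 0 0;6 -0.75 -0.02 0 0;6 -1 -0.03 0 0;6 -1 -0.03 0 0")

```text
time_s: 41.95
tcp_pos: [485.9, 19.6, 193.4]
orientation: [-3.14, 0.0, 1.357]
force: [0.3, 0.7, -0.4]
finger_gap: 13.8
grip_force: 30.0
```

Emit:
step_arm(motion="6 -0.25 -0.01 0 0;6 -0.5 -0.01 0 0;6 -0.75 -0.02 0 0;6 -1 -0.03 0 0;6 -1 -0.03 0 0")

```text
time_s: 42.58
tcp_pos: [450.8, -125.7, 193.9]
orientation: [-3.141, -0.0, 1.357]
force: [-0.5, 0.3, -0.0]
finger_gap: 13.7
grip_force: 30.0
```

Emit:
step_arm(motion="6 -0.25 -0.01 0 0;6 -0.5 -0.01 0 0;6 -0.75 -0.02 0 -0.03;6 -0.92 -0.03 0 -0.03;6 -0.92 -0.03 0 -0.03;6 -0.92 -0.03 0 -0.03")

```text
time_s: 43.32
tcp_pos: [418.1, -257.4, 194.1]
orientation: [-3.141, -0.001, 1.392]
force: [-0.7, -0.1, -0.0]
finger_gap: 13.5
grip_force: 30.0
```

```bash
python3 - <<'E'
from h import *
im,d,w=wcloud();cv2.imwrite('pics/w7.png',im)
wrects((w[...,2]>48)&(w[...,2]<60)&(w[...,1]>-340),w,'mailer',500)
wrects((w[...,2]>22)&(w[...,2]<30),w,'file',1000)
go(418.5,-261,90,79.8)
E
```

```text
mailer [435. 231.] 1781 [array([ 502. , -266.4]), array([66.4, 14.5]), np.float64(79.7)] mean [ 501.6 -264.8   53.8]
mailer [545. 241.] 2441 [array([ 582.6, -289.7]), array([83.6, 15.3]), np.float64(79.8)] mean [ 581.8 -287.8   53.5]
file [429. 218.] 13267 [array([ 501.8, -276. ]), array([108.5, 211.7]), np.float64(79.6)] mean [ 505.  -261.1   26.1]
at [ 418.1 -257.4  194.2] rpy [-1.80e+02 -1.00e-01  7.98e+01] t 43.4 gap 13.8 F [ 0.1 -0.4  0.3]
go [-0.023  0.007  0.695 -0.   ]
```

Emit:
step_arm(motion="6 -0.023 0.009 0.05 0;6 -0.023 0.009 0.2 0;6 -0.023 0.009 0.4 0;6 -0.023 0.009 0.6 0;6 -0.023 0.009 0.69 0;6 -0.023 0.009 0.69 0;6 -0.023 0.009 0.69 0;6 -0.023 0.009 0.69 0")

```text
time_s: 44.38
tcp_pos: [419.0, -263.3, 92.4]
orientation: [3.14, 0.001, 1.391]
force: [0.6, 0.1, -0.3]
finger_gap: 14.0
grip_force: 30.0
```

```bash
python3 - <<'E'
from h import *
go(418.8,-261,52.5,79.8)
E
```

```text
at [ 419.  -263.3   92.4] rpy [1.799e+02 1.000e-01 7.970e+01] t 44.4 gap 14.0 F [ 0.6  0.1 -0.3]
go [ 0.015 -0.004  0.266 -0.002]
```

Emit:
step_arm(motion="6 0.015 -0.003 0 0;6 0.015 -0.003 0 0;6 0.015 -0.003 0.07 0;6 0.015 -0.003 0.14 0;6 0.015 -0.003 0.2 0;6 0.015 -0.003 0.24 0;6 0.015 -0.003 0.264 0;6 0.015 -0.003 0.264 0;6 0.015 -0.003 0.264 0")

```text
time_s: 45.5
tcp_pos: [418.0, -260.2, 52.5]
orientation: [-3.141, -0.001, 1.391]
force: [-5.8, 4.4, 12.3]
finger_gap: 13.7
grip_force: 30.0
```

```bash
python3 - <<'E'
from h import *
go(418.8,-261,52.5,79.8)
E
```

```text
at [ 418.  -260.2   52.5] rpy [-179.9   -0.    79.7] t 45.5 gap 13.7 F [-5.8  4.4 12.3]
go [-0.004  0.006  0.    -0.002]
```

Emit:
step_arm(motion="14 0 0 -0.004 0;22 0 0 -0.004 0;28 0 0 -0.004 0;28 0 0 -0.004 0;28 0 0 -0.004 0;28 0 0 -0.1 0;28 0 0 -0.25 0;28 0 0 -0.5 0;28 0 0 -0.75 0;28 0 0 -0.95 0;28 0 0 -0.95 0")

```text
time_s: 46.88
tcp_pos: [419.8, -261.8, 198.0]
orientation: [3.135, 0.004, 1.391]
force: [-0.4, -0.8, -1.2]
finger_gap: 27.9
grip_force: 0.0
```

Emit:
step_arm(motion="28 0.25 0 0 -0.17;28 0.5 0 0 -0.34;28 0.75 0 0 -0.5;28 1 0 0 -0.67;28 1 0 0 -0.83;28 1 0 0 -1;28 1 0 0 -1;28 1 0 0 -1")

```text
time_s: 47.88
tcp_pos: [444.6, -112.7, 193.5]
orientation: [-3.141, -0.001, 2.434]
force: [-0.4, 0.1, 0.4]
finger_gap: 28.0
grip_force: 0.0
```

```bash
python3 - <<'E'
exec(open('f.py').read())
go(443.6,-1,190,180)
E
```

```text
file [414. 278.] 1379 [array([ 499.2, -277.6]), array([109. , 213.2]), np.float64(79.9)] mean [ 498.5 -286.8] z [20.3 26.6 32.3]
filed [392. 279.] 1605 [array([ 485.5, -248.1]), array([211.8, 140.9]), np.float64(2.0)] mean [ 485.5 -218.7] z [ 54.7 549.1 575.7]
filed [418. 248.] 177 [array([ 579.1, -290.7]), array([85.4, 19.5]), np.float64(80.4)] mean [ 579.7 -291.1] z [44.9 53.9 59.9]
hoodtop [307. 281.] 2013 [array([445. ,   5.4]), array([123.5, 240.2]), np.float64(89.1)] mean [464.9  23.9] z [64.6 69.7 73.9]
hoodtop [334. 300.] 239 [array([422.3, -63.3]), array([42.5, 85.2]), np.float64(68.5)] mean [414.1 -54.1] z [65.9 70.3 74.4]
handle [316. 287.] 124 [array([442.5,  -1.4]), array([70.5, 13.9]), np.float64(0.2)] mean [443.2  -1.3] z [ 92.8  98.1 103.1]
at [ 444.7 -112.8  193.6] rpy [-180.    -0.   139.5] t 47.9 gap 28.1 F [0.9 0.6 0.4]
go [ 0.489  0.562  0.024 -0.675]
```

View pics/t3.png

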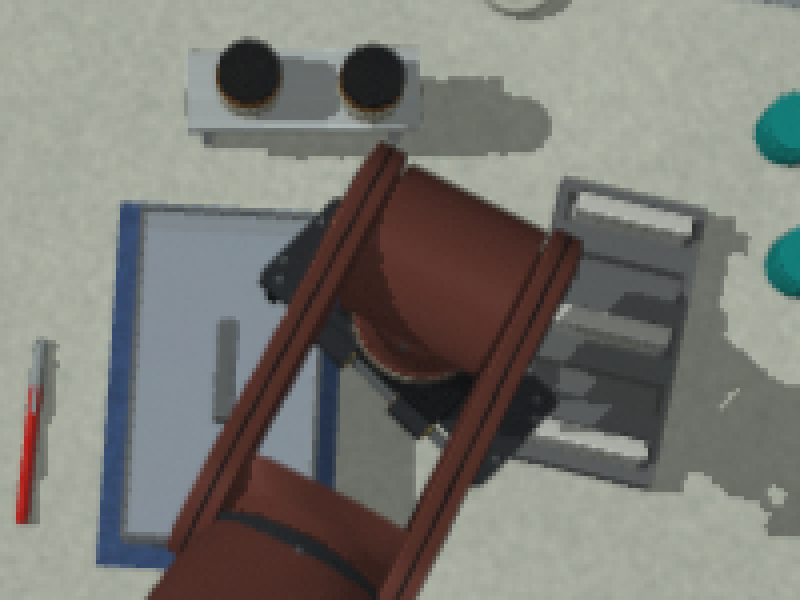

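All three mailers are seated and the hood hasn't moved. I'll go back to its handle.

Emit:
step_arm(motion="36 0.15 0.15 0 -0.17;36 0.3 0.3 0 -0.34;36 0.49 0.46 0 -0.5;36 0.49 0.57 0.1 -0.675;36 0.49 0.57 0.25 -0.675;36 0.49 0.57 0.25 -0.675;36 0.49 0.57 0.25 -0.675;36 0.49 0.57 0.25 -0.675")

```text
time_s: 48.92
tcp_pos: [444.9, -0.4, 157.5]
orientation: [-3.141, 0.002, -3.139]
force: [0.1, -0.0, -0.0]
finger_gap: 36.0
grip_force: 0.0
```

```bash
python3 - <<'E'
from h import *
im,d,w=wcloud()
wrects((w[...,2]>88)&(w[...,2]<105),w,'handle')
go(443.2,0.3,94.4,180)
E
```

```text
handle [324. 258.] 2423 [array([437.5,   0.8]), array([14. , 52.7]), np.float64(90.0)] mean [435.9   0.8  96.9]
at [ 4.448e+02 -4.000e-01  1.575e+02] rpy [-1.800e+02  1.000e-01 -1.799e+02] t 49.0 gap 36.1 F [0.7 0.5 0.6]
go [0.011 0.005 0.42  0.002]
```

Emit:
step_arm(motion="36 0.005 0.005 0.1 0;36 0.005 0.005 0.25 0;36 0.005 0.005 0.36 0;36 0.005 0.005 0.42 0;36 0.005 0.005 0.42 0;36 0.005 0.005 0.42 0;5 0.005 0.005 0.42 0;5 0.005 0.005 0.42 0;5 0.005 0.005 0.42 0;5 0.005 0.005 0.42 0;5 0.005 0.005 0.42 0;5 0.005 0.005 0.42 0", newtons=45)

```text
time_s: 50.48
tcp_pos: [443.6, 0.7, 93.7]
orientation: [3.142, 0.0, -3.138]
force: [-0.6, 0.2, 3.0]
finger_gap: 13.7
grip_force: 45.0
```

```bash
python3 - <<'E'
from h import *
go(443.2,0.3,94.4,180)
E
```

```text
at [443.6   0.7  93.7] rpy [ 180.     0.  -179.8] t 50.5 gap 13.7 F [-0.6  0.2  3. ]
go [ 0.003 -0.003 -0.005  0.003]
```

Emit:
step_arm(motion="5 0 0 -0.05 0;5 0 0 -0.15 0;5 0 0 -0.3 0;5 0 0 -0.5 0;5 0 0 -0.7 0;5 0 0 -0.7 0;5 0 0 -0.7 0")

```text
time_s: 51.35
tcp_pos: [442.9, 0.8, 197.7]
orientation: [3.141, -0.001, -3.138]
force: [0.3, 0.7, -2.7]
finger_gap: 13.7
grip_force: 45.0
```

```bash
python3 - <<'E'
from h import *
go(500.5,-276.5,198,169.7)
E
```

```text
at [442.9   0.8 197.7] rpy [ 180.    -0.  -179.8] t 51.4 gap 13.7 F [ 0.3  0.7 -2.7]
go [-0.378 -1.85  -0.002  0.175]
```

Emit:
step_arm(motion="5 -0.04 -0.2 0 0;5 -0.08 -0.42 0 0;5 -0.13 -0.68 0 0;5 -0.19 -0.92 0 0;5 -0.19 -0.92 0 0")

```text
time_s: 51.98
tcp_pos: [471.7, -138.9, 196.6]
orientation: [3.141, -0.003, -3.141]
force: [-0.7, 1.0, -2.7]
finger_gap: 13.7
grip_force: 45.0
```

Emit:
step_arm(motion="5 -0.04 -0.2 0 0.05;5 -0.08 -0.42 0 0.1;5 -0.13 -0.68 0 0.15;5 -0.19 -0.92 0 0.175;5 -0.19 -0.92 0 0.175;5 -0.19 -0.92 0 0.175;5 -0.19 -0.92 0 0.175")

```text
time_s: 52.85
tcp_pos: [501.0, -273.6, 197.8]
orientation: [3.141, -0.001, 2.963]
force: [-0.3, -0.4, -2.5]
finger_gap: 13.8
grip_force: 45.0
```

```bash
python3 - <<'E'
from h import *
im,d,w=cloud('side');cv2.imwrite('pics/s8.png',im)
im,d,w=wcloud();cv2.imwrite('pics/w8.png',im)
wrects((w[...,2]>165)&(w[...,2]<175),w,'top',1000)
go(500.2,-276.5,130,169.7)
E
```

```text
top [321. 146.] 74424 [array([ 446.1, -263.8]), array([128.6, 113.8]), np.float64(79.7)] mean [ 435.7 -261.9  173.6]
at [ 501.3 -274.   198.3] rpy [180.   -0.  169.8] t 53.0 gap 14.0 F [ 0.2 -0.  -1.4]
go [ 0.004 -0.018  0.456  0.001]
```

View pics/s8.png

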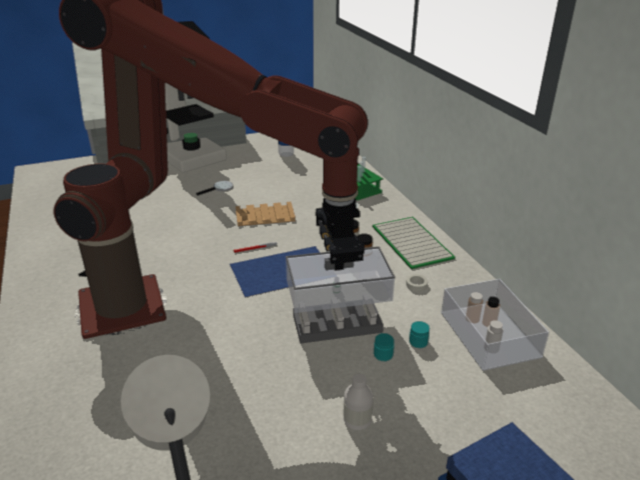

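The side view shows the hood hanging level over the file with all three mailers inside, so I'll lower it.

Emit:
step_arm(motion="5 0.004 -0.015 0 0;5 0.004 -0.015 0.1 0;5 0.004 -0.015 0.2 0;5 0.004 -0.015 0.3 0;5 0.004 -0.015 0.4 0;5 0.004 -0.015 0.4 0;5 0.004 -0.015 0.4 0;5 0.004 -0.015 0.4 0")

```text
time_s: 53.95
tcp_pos: [500.9, -277.6, 139.4]
orientation: [-3.141, 0.001, 2.962]
force: [0.2, 1.1, -3.0]
finger_gap: 13.9
grip_force: 45.0
```

```bash
python3 - <<'E'
from h import *
go(500.2,-276.5,93.5,169.7)
E
```

```text
at [ 500.9 -277.6  139.4] rpy [-1.800e+02  1.000e-01  1.697e+02] t 54.0 gap 13.9 F [ 0.2  1.1 -3. ]
go [ 0.006  0.006  0.306 -0.   ]
```

Emit:
step_arm(motion="5 0.004 0.005 0.06 0;5 0.004 0.005 0.13 0;5 0.004 0.005 0.2 0;5 0.004 0.005 0.25 0;5 0.004 0.005 0.28 0;5 0.004 0.005 0.295 0;5 0.004 0.005 0.295 0;5 0.004 0.005 0.295 0")

```text
time_s: 54.95
tcp_pos: [500.2, -276.6, 94.7]
orientation: [-3.141, 0.001, 2.962]
force: [-0.2, -0.2, -3.1]
finger_gap: 13.4
grip_force: 45.0
```

```bash
python3 - <<'E'
from h import *
go(500.2,-276.5,91.8,169.7)
E
```

```text
at [ 500.2 -276.6   94.7] rpy [-180.     0.   169.7] t 55.0 gap 13.4 F [-0.2 -0.2 -3.1]
go [ 0.     0.001  0.019 -0.   ]
```

Emit:
step_arm(motion="5 0 0 0.008 0;5 0 0 0.015 0;5 0 0 0.02 0;5 0 0 0.022 0;5 0 0 0.022 0")

```text
time_s: 55.58
tcp_pos: [500.0, -276.4, 91.7]
orientation: [-3.142, -0.0, 2.962]
force: [-3.1, 2.9, 4.8]
finger_gap: 13.8
grip_force: 45.0
```

Contact is at the expected height, so I'll release and withdraw upward and aside.

Emit:
step_arm(motion="20 0 0 -0.003 0;36 0 0 -0.003 0;36 0 0 -0.003 0;36 0 0 -0.003 0;36 0 0 -0.1 0;36 0 0 -0.3 0;36 0 0 -0.6 0;36 0 0 -0.8 0;36 0.1 0.4 -0.8 0;36 0.2 0.8 -0.8 0;36 0.2 1 -0.8 0;36 0.2 1 -0.8 0")

```text
time_s: 57.08
tcp_pos: [497.7, -121.7, 212.2]
orientation: [-3.141, 0.002, 2.965]
force: [-0.7, -0.3, -0.4]
finger_gap: 35.8
grip_force: 0.0
```

Emit:
step_arm(motion="36 0.05 0.4 0 0;36 0.1 0.8 0 0;36 0.1 1 0 0;36 0.1 1 0 0;36 0.1 1 0 0;36 0.1 1 0 0")

```text
time_s: 57.82
tcp_pos: [509.4, 25.3, 211.0]
orientation: [-3.141, 0.0, 2.96]
force: [0.3, -0.5, 0.2]
finger_gap: 35.9
grip_force: 0.0
```

```bash
python3 - <<'E'
from h import *
im,d,w=cloud('top');im2=cv2.imwrite('pics/t9.png',im)
rects(box((w[...,2]>60)&(w[...,2]<76),375,220,450,330),67,'hoodtop',w)
rects(box((w[...,2]>83)&(w[...,2]<110),375,220,450,330),95,'handle',w)
rects(box((w[...,2]>100)&(w[...,2]<125),295,180,375,240),118,'jars',w)
m=box((w[...,2]>60)&(w[...,2]<76),380,225,445,325);P=w[m];A=np.c_[P[:,:2]-P[:,:2].mean(0),np.ones(len(P))]
print('tilt',np.degrees(np.linalg.lstsq(A,P[:,2],rcond=None)[0][:2]),P[:,2].mean())
print(r.observe()['time_s'],r.observe()['tcp_pos'])
E
```

```text
hoodtop [414. 275.] 3585 [array([ 501.4, -279.4]), array([136.3, 240. ]), np.float64(79.8)] mean [ 499.5 -279.2] z [63.4 68.3 73.1]
handle [416. 273.] 136 [array([ 500.6, -278.2]), array([15.4, 70.9]), np.float64(80.0)] mean [ 500.8 -278.3] z [ 90.8  95.3 101. ]
jars [353. 214.] 223 [array([653. , -94.5]), array([49.9, 45.3]), np.float64(2.7)] mean [653.9 -93.4] z [108.5 117.6 122.5]
tilt [-0.0270032  -0.07573677] 68.29150869431885
57.875 [509.4123735   25.43751553 211.01212324]
```

View pics/t9.png

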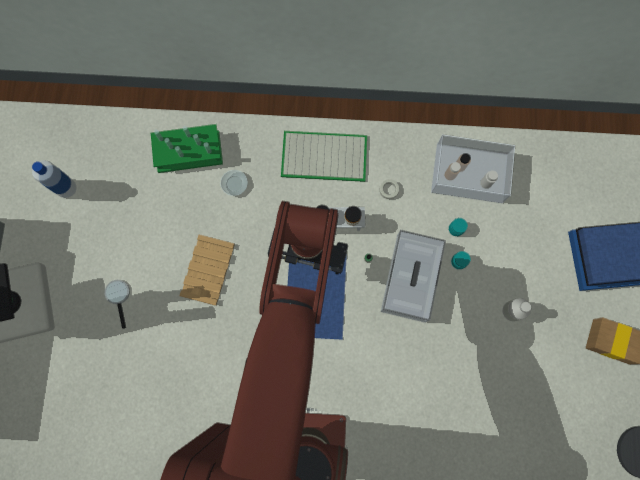

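The hood is flat over the file at (414,275), tilt under 0.1°. The stand is empty, the jars are on the ledge, and the bystanders haven't moved. I'll hand the job in.

```bash
python3 -c "
from cell import r
print(r.finish_job())"
```

```text
the job is handed in; nothing more can be done
None
```

I've handed the job in: both jars are on the ledge, both mailers from the stand are filed beside the one already there, and the hood is back flat over the file, with nothing else on the bench disturbed.

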